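Hold the stamp case lid at the stay pointer

TASK

Take the steel rivet anvil off the closed lid of the stamp case and leave it standing upright on a bare part of the black cutting board. Then lift the lid by its front tab until it lies at the same angle as the pointer arm beside the case, and keep holding it there, still, so that I can tighten the stay: the program finishes while the gripper is holding the lid up. Do not move the pointer arm or disturb the other things.

Things in the scene. Friction and masses are not known exactly. Their poses are not given: they have to be found in the camera images.
- case: white plastic stamp case fixed to the table, 200 (x) by 200 (y), walls 70 high, closed by a lid whose top is at 78 above the table; origin centre of the underside; its -x side is the front (tab), the lid's hinge runs along its +x rim, the pointer arm is on its +y side
- lid (a joint): lid of the case, a plate 200 by 200 by 8 (0.25 to 0.45 kg) with thin ribs along its sides: its angle in rad, 0 closed (level), growing as its front edge rises; it turns about the case's y axis and falls shut when let go
- tab (a point): grip point of the lid's front tab, 234 from the hinge axis, in the lid's mid plane; the tab is a flat bar 20 wide (case y), 12 thick, that sticks out 52 from the middle of the lid's front edge, this point being 34 out from the edge; 74 above the table when the lid is closed. Axes turn with the lid: x from the front edge towards the hinge, z out of the lid's top
- lid_hinge (a point): middle of the lid's hinge axis, 100 in +x from the case's centre, 74 above the table; y along the axis; its axes turn with the lid
- pointer (a joint): pointer arm on the case's +y side that marks the wanted lid angle: its angle in rad, same axis line, zero and direction as the lid; clamped stiffly, not to be moved
- pointer_tip (a point): ball end of the pointer arm, a flat dark steel bar 150 long, 10 high, 6 thick, 27 outside the lid's side edge, starting from the hinge axis and slanting up towards the front, so that this end stands 135 to 205 above the table; its x axis runs along the bar to the hinge
- anvil: steel rivet anvil, a plain round post with a wider foot, 60 high, standing on the lid: foot diameter 44 (14 high), post diameter 34 (from 18 high to the top); 0.2 to 0.4 kg; origin centre of the underside, z up
- board: black cutting board fixed to the table, 240 by 240, 12 thick; origin centre of the underside; its near half (own -x) is bare
- disc: bystander: round dark steel striking plate, diameter 90, 20 high, lying on the far half of the board; origin centre of underside
- punch: bystander: steel hand punch 103 long, 14 thick, lying on the far half of the board; origin middle of its underside
- hammer: bystander: hammer 260 long lying on the table to the robot's right; origin middle of its underside
- jar: bystander: closed jar, diameter 60, 90 high, standing behind the gap between case and board; origin centre of underside
- mug: bystander: mug, diameter 76, 90 high; origin centre of underside
- mallet: bystander: wooden mallet standing on its head, diameter 70, 175 high, to the robot's right; origin centre of underside
- blank0: bystander: flat wooden disc, diameter 60, 5 thick, lying on the table; origin centre of underside
- blank1: bystander: flat wooden disc, diameter 60, 5 thick, lying on the table; origin centre of underside

How it is judged:
By the outcome, as a careful person would: the job done as asked, in the order asked, and still so for the second after the job is handed in, while the arm keeps its last pose, push and grip.
It also fails if it takes over 61 s, if anything falls off the work surface, if the arm or the gripper's body presses on something with over 40 N, if the wrist force passes 120 N, or if a joint passes its speed limit or range.

ROBOT

A 7-joint arm with a two-finger parallel gripper is mounted at the origin on the work surface. World frame = base frame: x ahead of the robot, y to its left, z up, the work surface at z = 0. Lengths are in m, angles in rad, forces in N, time in s.
With the tool pointing down it reaches from about 0.425 to 0.925 m from the base axis. Payload 6.8 kg.
Tool frame: the origin (TCP) lies midway between the tips of the shut fingers; the grasp point (between the pads) lies 19 mm behind it; z points along the fingers, y is the line along which they close (so a half turn about z gives the same grasp; the last joint's range is limited). The gripper opens to 85 mm and grips with 20 to 120 N. Pads are 22 mm wide; open, the fingers measure 114 mm over their backs; the gripper's body (76 mm by 85 mm) begins 54 mm behind the grasp point. The pads swing forward as they close: fully open they stand 13 mm farther back than shut.
Start: joints at [-1.27, 0.477, 0.022, 1.555, -0.011, 1.109, -0.083], TCP at [0.268, 0.619, 0.231] pointing down, gripper open.
Joint ranges: [-2.96, 2.96], [-0.34, 2.1], [-1.41, 1.46], [0.24, 2.44], [-1.37, 4.51], [0.17, 1.92], [-2.96, 2.96]. Speed limits (rad/s): [2.39, 2.39, 3.14, 3.14, 3.14, 3.14, 3.14].

INTERFACE

Orientations are given as a rotation vector (axis times angle).
In Python, from bench import status, vision, r gives the robot as it stands. The module is installed in compiled form; this text tells all that it offers.
- The arm moves only by the shell command python3 -m handwheel 'ROWS' [OPENING] [FORCE]. ROWS is JSON, a list of rows, each an object with "dp": the shift along the tool's x, y, z in m, a list of three; "delta_rot": the turn, a rotation vector about the tool's x, y, z in rad, a list of three. In form: [{"dp": [x, y, z], "delta_rot": [rx, ry, rz]}, ...]. A call has 1 to 12 rows; each row is the pose to reach, as a shift and turn from the pose commanded when the call began, along the tool's axes at that moment; what a row does not reach only later rows make up. A row lasts 1/8 s, in which the tool goes at most 62.5 mm and 10.7 degrees, less where a joint would pass 70% of its speed; a pose out of reach is approached as far as the arm can. A call with a gripper value outside its range is refused whole. OPENING is the opening, from 0 (shut) to 1 (fully open), set as the call begins (- or left out, the last holds). The fingers move at their own pace and stop on an object; FORCE is the grip in N (left out, the last holds). Time passes only in rows, so rows that repeat a pose let the fingers close. It gives the time, the measured TCP pose, the force, the opening and the grip force at its end, in the units of the state.
- status.get_obs(): the state, without advancing time (a new reading comes with each control period).
- vision.grab_frame(name): name is "scene" or "top"; returns a dict with "img" (384x512x3 uint8, blue, green, red), "fovy" (degrees; the focal length in pixels is half the picture's height over the tangent of half this angle, whatever the lens; pixels are square), "cx", "cy" (the principal point, pixels), "world_from_camera" (4x4, takes a point from camera to world coordinates). Camera axes: x right, y up, looking along -z (the intrinsics and any distortion apply to the point x, -y, -z); pixel columns grow to the right and rows downward; lengths in m; the calibration is good to about 2 mm. A picture is of the moment at which its call begins. There is no depth.
- r.hand_in(): hands the job in; it is judged then, once.
The state is a dict: "clock": time; "joints": joint angles; "qvel": joint speeds; "tau": joint torques, N m; "tcp_pos": TCP position; "orientation": TCP orientation; "contact_force": force on the tool from outside, world axes, zero at the start; "moment": the same for the moment, N m; "grip_width": finger opening in m; "gripper_force": force on a finger pad.
Only numpy, scipy, OpenCV 4.12 (cv2) and the standard library are available. Lean on these libraries where they do the work, as an engineer would, in place of code of your own. Each camera call takes 0.05 s, during which the arm holds its last target. There are 200 camera calls.

## Working session

There is one attempt and no reset: what is moved stays moved. The work goes in short steps, Python scripts to look and compute and a shell command to move; the robot and the scene stay as the last step left them, time stands still between calls to the robot, and variables do not carry over. Pictures are saved under pics/ and viewed, at most 10 in all, crops included, and the job is handed in when it is done.

```bash
mkdir -p pics; python3 - <<'E'
from bench import status,vision,r
import cv2,numpy as np
print(status.get_obs())
for n in("scene","top"):
    f=vision.grab_frame(n); cv2.imwrite(f"pics/{n}0.png",f["img"]); print(n,f["fovy"],f["cx"],f["cy"],f.keys()); print(np.round(f["world_from_camera"],4).tolist())
    np.save(f"{n}0.npy",f,allow_pickle=True)
E
```

```text
{'clock': 0.0, 'joints': array([-1.27006419,  0.47777999,  0.02232046,  1.55646871, -0.01148911,
        1.10930221, -0.0831491 ]), 'qvel': array([ 9.44702084e-06, -1.47858248e-03,  5.07399062e-04,  6.25541153e-04,
        1.24864921e-04,  9.48102355e-04, -1.08305953e-03]), 'tau': array([-3.33329326e-04, -5.96457553e+01,  1.60777129e+00, -2.81191170e+01,
        1.23619032e-02,  9.45069100e-03, -2.67013078e-06]), 'tcp_pos': array([0.26810525, 0.6188151 , 0.23033155]), 'orientation': array([-6.37689388e-01, -3.07594894e+00,  2.85068118e-03]), 'contact_force': array([-0.1923227 , -0.26338283,  0.57329149]), 'moment': array([ 0.03838429, -0.00787244, -0.02054584]), 'gripper_force': 0.0, 'grip_width': 0.08532240646113132}
scene 56.876044689880295 254.45197658959577 192.1959609223477 dict_keys(['img', 'fovy', 'cx', 'cy', 'world_from_camera'])
[[0.7621, -0.3893, 0.5174, 1.2325], [0.6474, 0.4653, -0.6036, -0.7722], [-0.0057, 0.795, 0.6066, 0.8523], [0.0, 0.0, 0.0, 1.0]]
top 42.93708552932844 259.81964800717975 189.58038738732205 dict_keys(['img', 'fovy', 'cx', 'cy', 'world_from_camera'])
[[-0.0285, 0.9813, -0.1905, 0.306], [-0.9996, -0.0293, -0.0011, 0.0145], [-0.0067, 0.1904, 0.9817, 1.4026], [0.0, 0.0, 0.0, 1.0]]
```

View pics/scene0.png

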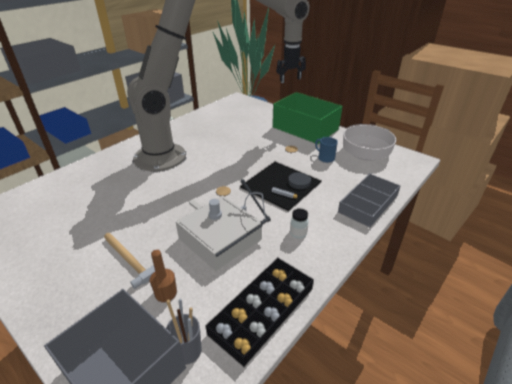

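View pics/top0.png

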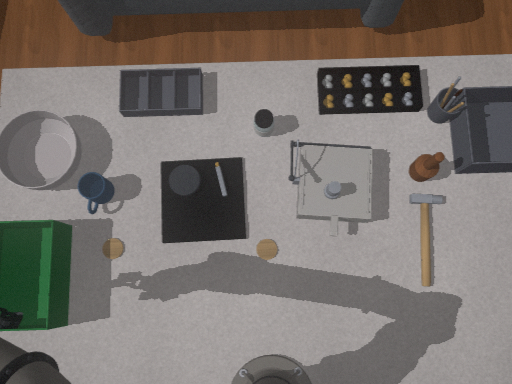

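The scene view shows the case near (220,225), with the anvil at (215,208). In the top view the lid is at (335,182), the anvil at (333,189), the tab at (334,228), the pointer at (292,160) and the board at (203,200). The bare half of the board is its lower part. Next I'll zoom in.

```bash
cat > h.py <<'E'
import numpy as np,cv2
from bench import status,vision,r
from scipy.spatial.transform import Rotation as R
def load(n): return np.load(n+".npy",allow_pickle=True).item()
def ray(f,u,v):
    fl=f["img"].shape[0]/2/np.tan(np.radians(f["fovy"])/2); T=np.array(f["world_from_camera"])
    return T[:3,3],T[:3,:3]@np.array([(u-f["cx"])/fl,-(v-f["cy"])/fl,-1])
def at(f,u,v,z):
    o,d=ray(f,u,v); return o+d*(z-o[2])/d[2]
def proj(f,p):
    fl=f["img"].shape[0]/2/np.tan(np.radians(f["fovy"])/2); T=np.array(f["world_from_camera"])
    c=T[:3,:3].T@(np.array(p)-T[:3,3]); return np.array([f["cx"]+fl*c[0]/-c[2],f["cy"]-fl*c[1]/-c[2]])
def tri(fa,a,fb,b):
    o1,d1=ray(fa,*a);o2,d2=ray(fb,*b)
    s=np.linalg.lstsq(np.c_[d1,-d2],o2-o1,rcond=None)[0]
    p,q=o1+d1*s[0],o2+d2*s[1]; return (p+q)/2,np.linalg.norm(p-q)
E
python3 - <<'E'
from h import *
t=load("top0");s=load("scene0")
def crop(f,y0,y1,x0,x1,k,name): cv2.imwrite(name,cv2.resize(f["img"][y0:y1,x0:x1],None,fx=k,fy=k,interpolation=cv2.INTER_CUBIC))
crop(t,135,245,265,385,5,"pics/tc.png"); crop(s,170,270,165,285,6,"pics/sc.png")
o=status.get_obs();print(o["tcp_pos"],proj(t,o["tcp_pos"]),proj(s,o["tcp_pos"]),R.from_rotvec(o["orientation"]).as_matrix().round(3))
print("base",proj(t,[0,0,0]),proj(s,[0,0,0]))
for p in [(268,249),(113,248)]: print(at(t,*p,.005))
for p in [(223,191),(291,150)]: print(at(s,*p,.005))
# board black
g=t["img"].max(2); m=((g<60)).astype(np.uint8); m[:140]=0;m[260:]=0;m[:,:150]=0;m[:,260:]=0
m=cv2.morphologyEx(m,cv2.MORPH_CLOSE,np.ones((9,9)))
c=max(cv2.findContours(m,0,2)[0],key=cv2.contourArea);b=cv2.boxPoints(cv2.minAreaRect(c));print("board",b,[at(t,*q,.012).round(4) for q in b])
E
```

```text
[0.26810672 0.6188934  0.23040464] [  5.85045336 308.19463521] [289.4212589   83.03338222] [[-0.918  0.397 -0.001]
 [ 0.397  0.918 -0.002]
 [-0.    -0.002 -1.   ]]
base [271.88906231 399.43937309] [159.41766854 156.84847811]
[ 0.40410509 -0.00226863  0.005     ]
[0.41978272 0.440044   0.005     ]
[ 0.40935748 -0.00315264  0.005     ]
[0.43067008 0.42732529 0.005     ]
board [[158.77347 161.69615]
 [241.17679 157.35915]
 [245.43369 238.24037]
 [163.03036 242.57738]] [array([0.6681, 0.3105, 0.012 ]), array([0.6739, 0.0681, 0.012 ]), array([0.4359, 0.0611, 0.012 ]), array([0.4305, 0.2958, 0.012 ])]
```

View pics/tc.png

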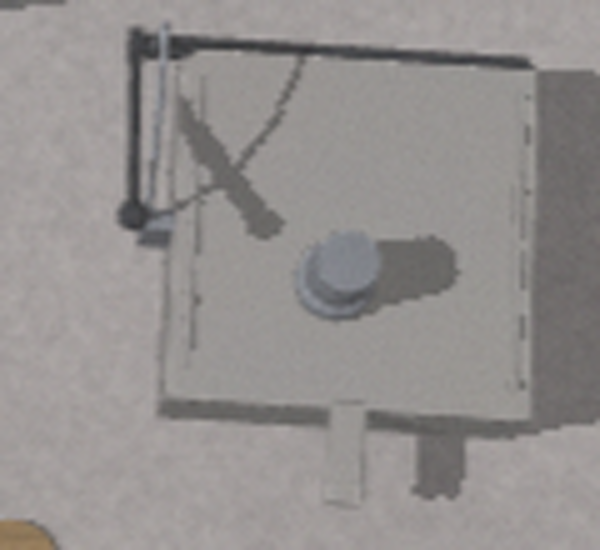

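View pics/sc.png

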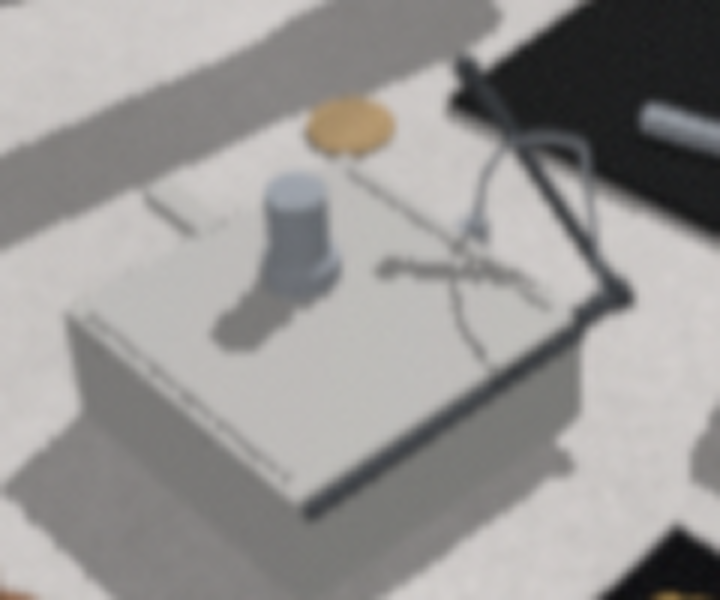

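The top crop shows the tab end centre at (343,503), the lid corners at (160,402), (530,418) and (537,68), the anvil top at (347,262), the pointer ball at (133,214) and its pivot at (135,45). In the scene crop the ball is at (466,64), the pivot at (620,297) and the anvil top at (297,190).

```bash
python3 - <<'E'
from h import *
t=load("top0");s=load("scene0")
T=lambda x,y:(265+(x+.5)/5-.5,135+(y+.5)/5-.5); S=lambda x,y:(165+(x+.5)/6-.5,170+(y+.5)/6-.5)
for n,p,z in [("FL",(160,402),.078),("FR",(530,418),.078),("BR",(537,68),.078),("tabend",(343,503),.08),("tabroot",(348,405),.08),("anvtop",(347,262),.138),("anvfoot",(337,280),.092),]:
    print(n,at(t,*T(*p),z).round(4))
for n,p,z in [("anvtop",(297,190),.138),("FR",(72,315),.078),("BR",(305,505),.078),("tabFR",(148,192),.074)]: print("s",n,at(s,*S(*p),z).round(4))
B,e=tri(t,T(133,214),s,S(466,64));P,e2=tri(t,T(135,45),s,S(618,297))
print("ball",B.round(4),e,"pivot",P.round(4),e2)
print("anv",tri(t,T(347,262),s,S(297,190)))
for P2 in (P,np.r_[P[:2],.074]):
  d=B-P2;print(np.linalg.norm(d),np.arctan2(d[2],np.hypot(*d[:2])),"yaw",np.arctan2(-d[1],-d[0]))
E
```

```text
FL [ 0.4892 -0.0825  0.078 ]
FR [ 0.4744 -0.2839  0.078 ]
BR [ 0.6718 -0.3019  0.078 ]
tabend [ 0.4309 -0.179   0.08  ]
tabroot [ 0.4842 -0.1848  0.08  ]
anvtop [ 0.5524 -0.1799  0.138 ]
anvfoot [ 0.5515 -0.1809  0.092 ]
s anvtop [ 0.5549 -0.1814  0.138 ]
s FR [ 0.4818 -0.2861  0.078 ]
s BR [ 0.6772 -0.3023  0.078 ]
s tabFR [ 0.4287 -0.1857  0.074 ]
ball [ 0.575  -0.0665  0.1674] 0.0008423336376625804 pivot [ 0.6941 -0.0778  0.0704] 0.0005456582624953122
anv (array([ 0.552933  , -0.18002778,  0.13610812]), np.float64(0.0004093914616552968))
0.15395877679155234 0.681380585624664 yaw -0.0950210209534306
0.1517370183080067 0.6631183156726188 yaw -0.0950210209534306
```

```bash
python3 -m handwheel '[{"dp":[-0.017,-0.019,-0.018],"delta_rot":[0,0,-0.05]},{"dp":[-0.046,-0.05,-0.018],"delta_rot":[0,0,-0.1]},{"dp":[-0.087,-0.093,-0.018],"delta_rot":[0,0,-0.15]},{"dp":[-0.127,-0.137,-0.018],"delta_rot":[0,0,-0.2]},{"dp":[-0.168,-0.18,-0.018],"delta_rot":[0,0,-0.25]},{"dp":[-0.209,-0.223,-0.018],"delta_rot":[0,0,-0.3]},{"dp":[-0.249,-0.267,-0.018],"delta_rot":[0,0,-0.32]},{"dp":[-0.29,-0.31,-0.018],"delta_rot":[0,0,-0.32]},{"dp":[-0.33,-0.353,-0.018],"delta_rot":[0,0,-0.32]},{"dp":[-0.37,-0.397,-0.018],"delta_rot":[0,0,-0.32]},{"dp":[-0.4,-0.43,-0.018],"delta_rot":[0,0,-0.32]},{"dp":[-0.43,-0.46,-0.018],"delta_rot":[0,0,-0.32]}]' 1
cat > go.py <<'E'
import sys;from h import *
o=status.get_obs();M=R.from_rotvec(o["orientation"]).as_matrix()
tgt=np.array([float(a) for a in sys.argv[1:4]]);yaw=float(sys.argv[4]) if len(sys.argv)>4 else np.radians(85.1); pitch=float(sys.argv[5]) if len(sys.argv)>5 else 0
# closing axis y at azimuth yaw, z down; pitch turns the tool with the lid about case y
y=np.array([np.cos(yaw),np.sin(yaw),0]);z=np.array([0,0,-1.]);D=np.c_[np.cross(y,z),y,z]
D=R.from_rotvec(pitch*y).as_matrix()@D
print("t",o["clock"],"pos",o["tcp_pos"].round(4),"j",o["joints"].round(3),"F",o["contact_force"].round(1),"grip",o["grip_width"].round(4),o["gripper_force"])
print("dp",(M.T@(tgt-o["tcp_pos"])).round(4),"rot",R.from_matrix(M.T@D).as_rotvec().round(3))
E
python3 go.py .5535 -.1805 .25
```

```text
clock: 1.6
tcp_pos: [0.48, 0.0246, 0.2492]
orientation: [-0.141, -3.138, -0.0]
contact_force: [0.5, 0.4, -0.6]
grip_width: 0.0854
gripper_force: 0.0Traceback (most recent call last):
  File "go.py", line 7, in <module>
    print("t",o["clock"],"pos",o["tcp_pos"].round(4),"j",o["joints"].round(3),"F",o["contact_force"].round(1),"grip",o["grip_width"].round(4),o["gripper_force"])
                                                                                                                     ^^^^^^^^^^^^^^^^^^^^^
AttributeError: 'float' object has no attribute 'round'
```

```bash
sed -i 's/o\["grip_width"\].round(4)/round(o["grip_width"],4)/' go.py; python3 go.py .5535 -.1805 .25
```

```text
t 1.6 pos [0.48   0.0246 0.2492] j [-0.479  0.131  0.33   2.003 -0.05   1.015  1.356] F [ 0.5  0.4 -0.6] grip 0.0854 0.0
dp [-0.0915 -0.1977 -0.0009] rot [ 0.    -0.    -0.004]
```

```bash
python3 -m handwheel '[{"dp":[-0.02,-0.045,0],"delta_rot":[0,0,0]},{"dp":[-0.045,-0.095,0],"delta_rot":[0,0,0]},{"dp":[-0.068,-0.145,0],"delta_rot":[0,0,0]},{"dp":[-0.085,-0.18,0],"delta_rot":[0,0,0]},{"dp":[-0.0915,-0.1977,0],"delta_rot":[0,0,0]},{"dp":[-0.0915,-0.1977,0.02],"delta_rot":[0,0,0]},{"dp":[-0.0915,-0.1977,0.055],"delta_rot":[0,0,0]},{"dp":[-0.0915,-0.1977,0.09],"delta_rot":[0,0,0]},{"dp":[-0.0915,-0.1977,0.125],"delta_rot":[0,0,0]},{"dp":[-0.0915,-0.1977,0.142],"delta_rot":[0,0,0]},{"dp":[-0.0915,-0.1977,0.149],"delta_rot":[0,0,0]},{"dp":[-0.0915,-0.1977,0.149],"delta_rot":[0,0,0]}]'
python3 -m handwheel '[{"dp":[0,0,0],"delta_rot":[0,0,0]},{"dp":[0,0,0],"delta_rot":[0,0,0]},{"dp":[0,0,0],"delta_rot":[0,0,0]},{"dp":[0,0,0],"delta_rot":[0,0,0]},{"dp":[0,0,0],"delta_rot":[0,0,0]},{"dp":[0,0,0],"delta_rot":[0,0,0]},{"dp":[0,0,0],"delta_rot":[0,0,0]},{"dp":[0,0,0],"delta_rot":[0,0,0]}]' 0 60
python3 go.py .49 .18 .25
```

```text
clock: 3.1
tcp_pos: [0.554, -0.1786, 0.1008]
orientation: [0.139, 3.138, 0.0]
contact_force: [-0.6, 0.5, 0.3]
grip_width: 0.0852
gripper_force: 0.0
clock: 4.1
tcp_pos: [0.554, -0.1791, 0.1011]
orientation: [0.14, 3.137, -0.0]
contact_force: [-0.9, 0.2, 6.3]
grip_width: 0.0322
gripper_force: 59.0
t 4.1 pos [ 0.554  -0.1791  0.1011] j [-0.093  0.506  0.391  1.914 -0.269  0.771  1.93 ] F [-0.9  0.2  6.3] grip 0.0322 59.02546584606171
dp [ 0.0956  0.352  -0.1491] rot [-0.     0.001 -0.004]
```

```bash
python3 -m handwheel '[{"dp":[0,0,-0.01],"delta_rot":[0,0,0]},{"dp":[0,0,-0.035],"delta_rot":[0,0,0]},{"dp":[0,0,-0.075],"delta_rot":[0,0,0]},{"dp":[0,0,-0.12],"delta_rot":[0,0,0]},{"dp":[0.005,0.02,-0.145],"delta_rot":[0,0,0]},{"dp":[0.018,0.065,-0.149],"delta_rot":[0,0,0]},{"dp":[0.033,0.12,-0.149],"delta_rot":[0,0,0]},{"dp":[0.05,0.178,-0.149],"delta_rot":[0,0,0]},{"dp":[0.065,0.235,-0.149],"delta_rot":[0,0,0]},{"dp":[0.08,0.29,-0.149],"delta_rot":[0,0,0]},{"dp":[0.09,0.335,-0.149],"delta_rot":[0,0,0]},{"dp":[0.0956,0.352,-0.149],"delta_rot":[0,0,0]}]'
python3 -m handwheel '[{"dp":[0,0,0.02],"delta_rot":[0,0,0]},{"dp":[0,0,0.06],"delta_rot":[0,0,0]},{"dp":[0,0,0.11],"delta_rot":[0,0,0]},{"dp":[0,0,0.15],"delta_rot":[0,0,0]},{"dp":[0,0,0.175],"delta_rot":[0,0,0]},{"dp":[0,0,0.19],"delta_rot":[0,0,0]},{"dp":[0,0,0.19],"delta_rot":[0,0,0]},{"dp":[0,0,0.19],"delta_rot":[0,0,0]}]'
python3 - <<'E'
from h import *
f=vision.grab_frame("scene");cv2.imwrite("pics/s1.png",cv2.resize(f["img"][120:240,200:360],None,fx=5,fy=5,interpolation=2))
E
python3 go.py .49 .18 .0355
```

```text
clock: 5.6
tcp_pos: [0.4884, 0.1837, 0.2493]
orientation: [-0.132, -3.138, -0.001]
contact_force: [-0.2, 0.1, -2.3]
grip_width: 0.0325
gripper_force: 60.0
clock: 6.6
tcp_pos: [0.4905, 0.1805, 0.0603]
orientation: [0.14, 3.137, 0.001]
contact_force: [0.4, 0.3, -1.7]
grip_width: 0.0321
gripper_force: 59.9
t 6.65 pos [0.4905 0.1807 0.0605] j [-0.646  0.473  0.217  2.066 -0.171  0.617  1.169] F [ 0.4  0.4 -2.1] grip 0.0323 59.92904841899872
dp [ 0.0005 -0.0008  0.025 ] rot [ 0.001  0.002 -0.004]
```

View pics/s1.png

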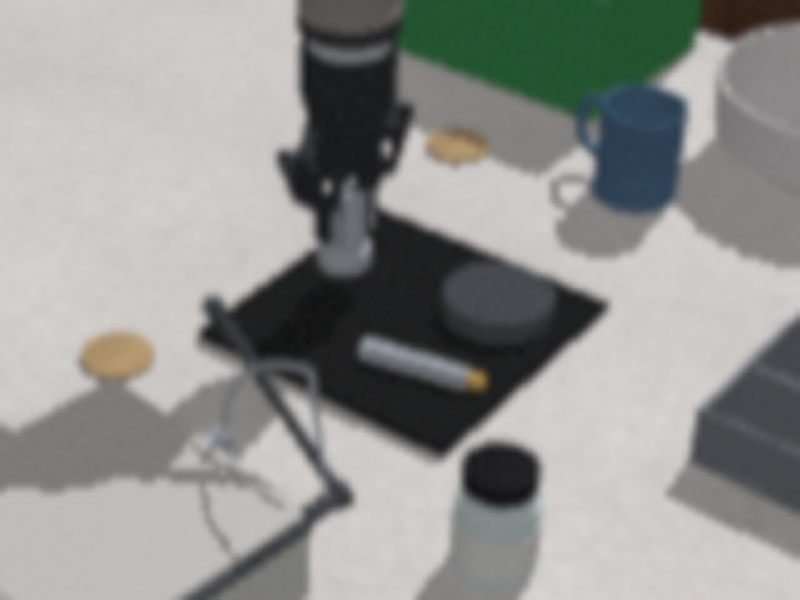

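The anvil hangs upright in the gripper with its foot at (345,260), over the bare half of the board and clear of the disc and punch. Now I lower it.

```bash
python3 -m handwheel '[{"dp":[0,0,0.01],"delta_rot":[0,0,0]},{"dp":[0,0,0.018],"delta_rot":[0,0,0]},{"dp":[0,0,0.022],"delta_rot":[0,0,0]},{"dp":[0,0,0.024],"delta_rot":[0,0,0]},{"dp":[0,0,0.0245],"delta_rot":[0,0,0]},{"dp":[0,0,0.0245],"delta_rot":[0,0,0]}]'
python3 go.py .49 .18 .0355
```

```text
clock: 7.4
tcp_pos: [0.4893, 0.1803, 0.0352]
orientation: [-0.14, -3.138, 0.0]
contact_force: [-3.3, -0.5, 5.4]
grip_width: 0.0322
gripper_force: 60.7
t 7.4 pos [0.4893 0.1803 0.0352] j [-0.633  0.517  0.201  2.076 -0.186  0.566  1.182] F [-3.3 -0.5  5.4] grip 0.0322 60.68814754486084
dp [-0.0007 -0.0002 -0.0003] rot [-0.    -0.001 -0.003]
```

```bash
python3 -m handwheel '[{"dp":[0,0,0],"delta_rot":[0,0,0]},{"dp":[0,0,0],"delta_rot":[0,0,0]},{"dp":[0,0,0],"delta_rot":[0,0,0]},{"dp":[0,0,0],"delta_rot":[0,0,0]},{"dp":[0,0,-0.015],"delta_rot":[0,0,0]},{"dp":[0,0,-0.05],"delta_rot":[0,0,0]},{"dp":[0,0,-0.1],"delta_rot":[0,0,0]},{"dp":[0,0,-0.15],"delta_rot":[0,0,0]},{"dp":[0,0,-0.19],"delta_rot":[0,0,0]},{"dp":[0,0,-0.2],"delta_rot":[0,0,0]},{"dp":[0,0,-0.2],"delta_rot":[0,0,0]}]' 1
python3 - <<'E'
from h import *
f=vision.grab_frame("top"); c=f["img"][130:250,150:310]
cv2.imwrite("pics/t1.png",cv2.resize(c,None,fx=5,fy=5,interpolation=2)); np.save("top1.npy",f,allow_pickle=True)
E
python3 go.py .50 -.05 .27 1.485 0.67
```

```text
clock: 8.78
tcp_pos: [0.4897, 0.1805, 0.2355]
orientation: [0.139, 3.137, 0.002]
contact_force: [0.4, 0.5, -0.4]
grip_width: 0.0855
gripper_force: 0.0
t 8.825 pos [0.4891 0.1803 0.2343] j [-0.718  0.222  0.286  1.932 -0.074  0.999  1.085] F [-1.6  0.4 -0.2] grip 0.0853 0.0
dp [-0.0313 -0.2284 -0.0356] rot [ 0.001  0.669 -0.003]
```

View pics/t1.png

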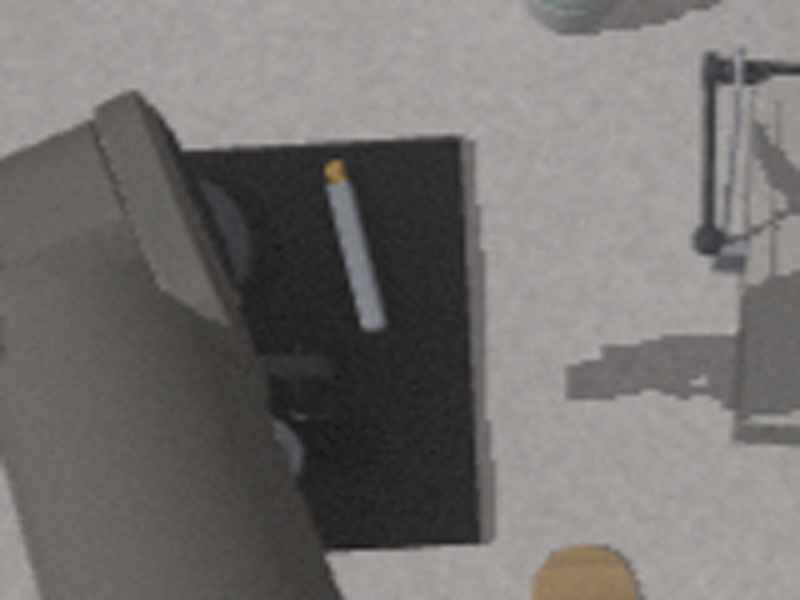

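```bash
python3 -m handwheel '[{"dp":[-0.002,-0.02,-0.016],"delta_rot":[0,0.05,0]},{"dp":[-0.005,-0.06,-0.016],"delta_rot":[0,0.12,0]},{"dp":[-0.01,-0.11,-0.016],"delta_rot":[0,0.2,0]},{"dp":[-0.014,-0.16,-0.016],"delta_rot":[0,0.28,0]},{"dp":[-0.018,-0.21,-0.016],"delta_rot":[0,0.36,0]},{"dp":[-0.022,-0.26,-0.016],"delta_rot":[0,0.44,0]},{"dp":[-0.026,-0.305,-0.016],"delta_rot":[0,0.52,0]},{"dp":[-0.029,-0.34,-0.016],"delta_rot":[0,0.6,0]},{"dp":[-0.031,-0.358,-0.016],"delta_rot":[0,0.67,0]},{"dp":[-0.0313,-0.3626,-0.016],"delta_rot":[0,0.67,0]},{"dp":[-0.0313,-0.3626,-0.016],"delta_rot":[0,0.67,0]},{"dp":[-0.0313,-0.3626,-0.016],"delta_rot":[0,0.67,0]}]'
python3 go.py .489 -.184 .25 1.485 .67
```

```text
clock: 10.32
tcp_pos: [0.4886, -0.1825, 0.2509]
orientation: [-0.108, -2.47, -0.039]
contact_force: [0.5, -0.7, -0.4]
grip_width: 0.0856
gripper_force: 0.0
t 10.325 pos [ 0.4886 -0.1825  0.2509] j [-0.105  0.633  0.468  1.508 -0.095  1.711  1.876] F [ 0.5 -0.7 -0.4] grip 0.0856 0.0
dp [-0.001  -0.0014  0.0004] rot [ 0.002  0.001 -0.001]
```

```bash
python3 go.py .450 -.181 .13 1.485 0
```

```text
t 10.325 pos [ 0.4886 -0.1825  0.2509] j [-0.105  0.633  0.468  1.508 -0.095  1.711  1.876] F [ 0.5 -0.7 -0.4] grip 0.0856 0.0
dp [-0.0448 -0.002   0.1188] rot [ 0.001 -0.669 -0.002]
```

```bash
python3 -m handwheel '[{"dp":[-0.006,0,0.01],"delta_rot":[0,-0.08,0]},{"dp":[-0.013,-0.001,0.03],"delta_rot":[0,-0.2,0]},{"dp":[-0.021,-0.001,0.055],"delta_rot":[0,-0.35,0]},{"dp":[-0.03,-0.002,0.08],"delta_rot":[0,-0.5,0]},{"dp":[-0.038,-0.002,0.1],"delta_rot":[0,-0.62,0]},{"dp":[-0.043,-0.002,0.114],"delta_rot":[0,-0.67,0]},{"dp":[-0.0448,-0.002,0.119],"delta_rot":[0,-0.67,0]},{"dp":[-0.0448,-0.002,0.119],"delta_rot":[0,-0.67,0]},{"dp":[-0.0448,-0.002,0.119],"delta_rot":[0,-0.67,0]}]'
python3 go.py .450 -.181 .053
python3 - <<'E'
from h import *
f=vision.grab_frame("top");g=vision.grab_frame("scene")
a=cv2.resize(f["img"][140:260,150:270],None,fx=3.3,fy=3.3);b=cv2.resize(g["img"][140:240,175:275],None,fx=3.96,fy=3.96)
cv2.imwrite("pics/m1.png",np.hstack([a,b]))
E
```

```text
clock: 11.45
tcp_pos: [0.4512, -0.182, 0.1303]
orientation: [0.138, 3.137, -0.001]
contact_force: [0.6, 0.0, -0.3]
grip_width: 0.0857
gripper_force: 0.0
t 11.45 pos [ 0.4512 -0.182   0.1303] j [-0.106  0.321  0.432  2.116 -0.197  0.742  1.935] F [ 0.6  0.  -0.3] grip 0.0857 0.0
dp [0.0014 0.001  0.0773] rot [-0.     0.001 -0.002]
```

View pics/m1.png

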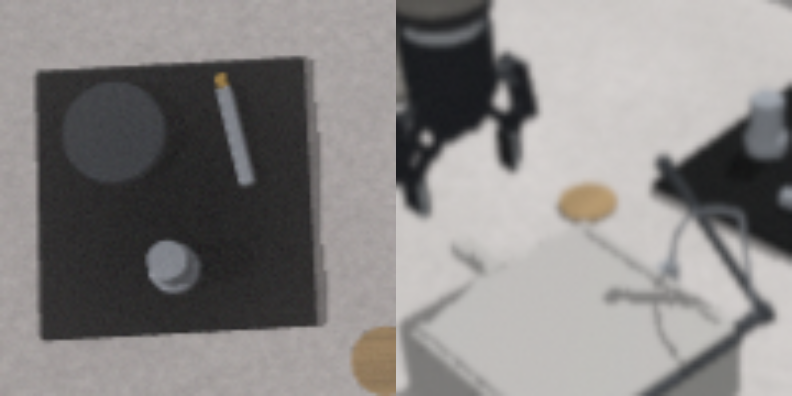

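The anvil stands upright at (173,267) on the bare half of the board, and the open gripper is above the tab at (465,255). Now I go down and grip.

```bash
python3 -m handwheel '[{"dp":[0.001,0.001,0.01],"delta_rot":[0,0,0]},{"dp":[0.001,0.001,0.035],"delta_rot":[0,0,0]},{"dp":[0.001,0.001,0.06],"delta_rot":[0,0,0]},{"dp":[0.001,0.001,0.074],"delta_rot":[0,0,0]},{"dp":[0.001,0.001,0.077],"delta_rot":[0,0,0]},{"dp":[0.001,0.001,0.077],"delta_rot":[0,0,0]}]'
python3 -m handwheel '[{"dp":[0,0,0],"delta_rot":[0,0,0]},{"dp":[0,0,0],"delta_rot":[0,0,0]},{"dp":[0,0,0],"delta_rot":[0,0,0]},{"dp":[0,0,0],"delta_rot":[0,0,0]},{"dp":[0,0,0],"delta_rot":[0,0,0]},{"dp":[0,0,0],"delta_rot":[0,0,0]},{"dp":[0,0,0],"delta_rot":[0,0,0]},{"dp":[0,0,0],"delta_rot":[0,0,0]},{"dp":[0,0,0],"delta_rot":[0,0,0]}]' 0 80
python3 - <<'E'
from h import *
o=status.get_obs();print(o["tcp_pos"],o["contact_force"],o["moment"],o["grip_width"])
f=vision.grab_frame("scene")
# arc rows: hinge (.683) ; TCP moves rigidly with lid, in tool axes (x=-case x, z down)
p=o["tcp_pos"];h=np.array([.683,-.2005,.074]);c=np.array([.9964,-.085])
v=np.array([(p[:2]-h[:2])@c,p[2]-h[2]])
for a in np.linspace(0,.67,15)[1:]:
    w=np.array([v[0]*np.cos(a)+v[1]*np.sin(a),-v[0]*np.sin(a)+v[1]*np.cos(a)])-v
    print(round(a,3),"dpx",(-w[0]).round(4),"dpz",(-w[1]).round(4))
E
```

```text
clock: 12.3
tcp_pos: [0.4492, -0.1812, 0.0529]
orientation: [0.14, 3.138, -0.0]
contact_force: [-0.6, -0.0, 0.6]
grip_width: 0.0853
gripper_force: 0.0
clock: 13.42
tcp_pos: [0.4489, -0.1839, 0.0534]
orientation: [0.144, 3.137, -0.005]
contact_force: [-2.2, -8.5, 4.2]
grip_width: 0.0186
gripper_force: 78.1
[ 0.44891001 -0.18393534  0.05343745] [-2.16655411 -8.54704746  4.24638611] [-1.52125883  0.52857981 -0.071266  ] 0.01860896955454678
0.048 dpx 0.0007 dpz -0.0112
0.096 dpx 0.0009 dpz -0.0225
0.144 dpx 0.0005 dpz -0.0338
0.191 dpx -0.0004 dpz -0.045
0.239 dpx -0.0018 dpz -0.0562
0.287 dpx -0.0038 dpz -0.0673
0.335 dpx -0.0063 dpz -0.0783
0.383 dpx -0.0093 dpz -0.0891
0.431 dpx -0.0128 dpz -0.0999
0.479 dpx -0.0169 dpz -0.1104
0.526 dpx -0.0214 dpz -0.1207
0.574 dpx -0.0265 dpz -0.1308
0.622 dpx -0.032 dpz -0.1406
0.67 dpx -0.038 dpz -0.1502
```

```bash
python3 -m handwheel '[{"dp":[0,-0.0027,0],"delta_rot":[0,0,0]},{"dp":[0.0003,-0.0027,-0.004],"delta_rot":[0,0.017,0]},{"dp":[0.0007,-0.0027,-0.0112],"delta_rot":[0,0.048,0]},{"dp":[0.0009,-0.0027,-0.0225],"delta_rot":[0,0.096,0]},{"dp":[0.0005,-0.0027,-0.0338],"delta_rot":[0,0.144,0]},{"dp":[-0.0004,-0.0027,-0.045],"delta_rot":[0,0.191,0]},{"dp":[-0.0018,-0.0027,-0.0562],"delta_rot":[0,0.239,0]},{"dp":[-0.0038,-0.0027,-0.0673],"delta_rot":[0,0.287,0]},{"dp":[-0.0063,-0.0027,-0.0783],"delta_rot":[0,0.335,0]},{"dp":[-0.0063,-0.0027,-0.0783],"delta_rot":[0,0.335,0]}]'
python3 go.py .5 -.18 .2; python3 -c "
from h import *;print(status.get_obs()['moment'])"
```

```text
clock: 14.72
tcp_pos: [0.4548, -0.1846, 0.131]
orientation: [-0.125, -2.803, -0.02]
contact_force: [0.1, -2.4, -1.4]
grip_width: 0.0188
gripper_force: 78.5
t 14.725 pos [ 0.4548 -0.1846  0.131 ] j [-0.116  0.518  0.457  1.879 -0.158  1.126  1.898] F [ 0.1 -2.4 -1.4] grip 0.0188 78.487948179245
dp [-0.0193  0.0086 -0.0799] rot [-0.    -0.336 -0.004]
[-0.36366887 -0.3288796  -0.09405648]
```

```bash
python3 -m handwheel '[{"dp":[0.0003,0,-0.004],"delta_rot":[0,0.017,0]},{"dp":[0.0007,0,-0.0112],"delta_rot":[0,0.048,0]},{"dp":[0.0009,0,-0.0225],"delta_rot":[0,0.096,0]},{"dp":[0.0005,0,-0.0338],"delta_rot":[0,0.144,0]},{"dp":[-0.0004,0,-0.045],"delta_rot":[0,0.191,0]},{"dp":[-0.0018,0,-0.0562],"delta_rot":[0,0.239,0]},{"dp":[-0.0038,0,-0.0673],"delta_rot":[0,0.287,0]},{"dp":[-0.0063,0,-0.0783],"delta_rot":[0,0.335,0]},{"dp":[-0.0063,0,-0.0783],"delta_rot":[0,0.335,0]},{"dp":[-0.0063,0,-0.0783],"delta_rot":[0,0.335,0]}]'
python3 go.py .489 -.184 .204 1.485 .67; python3 - <<'E'
from h import *
for n in("top","scene"):
    f=vision.grab_frame(n);np.save(n+"2.npy",f,allow_pickle=True)
t=load("top2");s=load("scene2")
cv2.imwrite("pics/t2.png",cv2.resize(t["img"][135:245,265:385],None,fx=5,fy=5,interpolation=2)); cv2.imwrite("pics/s2.png",cv2.resize(s["img"][145:245,165:285],None,fx=6,fy=6,interpolation=2))
E
```

```text
clock: 15.98
tcp_pos: [0.4859, -0.1876, 0.2026]
orientation: [-0.111, -2.47, -0.038]
contact_force: [-1.5, -3.1, 0.9]
grip_width: 0.0183
gripper_force: 78.6
t 15.975 pos [ 0.4859 -0.1876  0.2026] j [-0.099  0.683  0.47   1.548 -0.114  1.627  1.888] F [-1.5 -3.1  0.9] grip 0.0183 78.6417031288147
dp [-0.0013  0.0038 -0.0028] rot [ 0.002  0.001 -0.003]
```

View pics/t2.png

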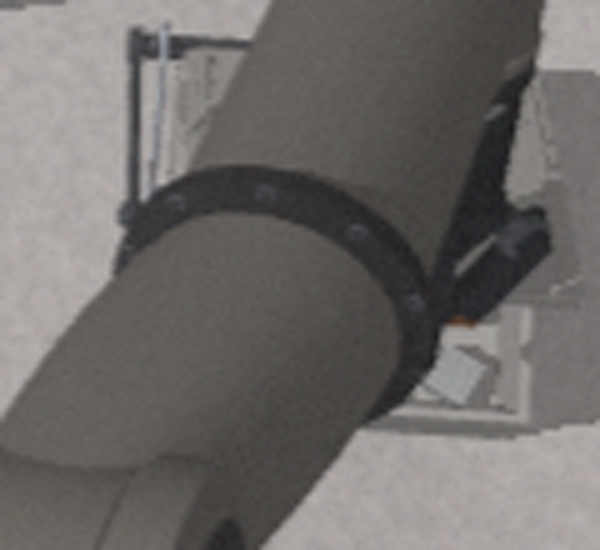

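View pics/s2.png

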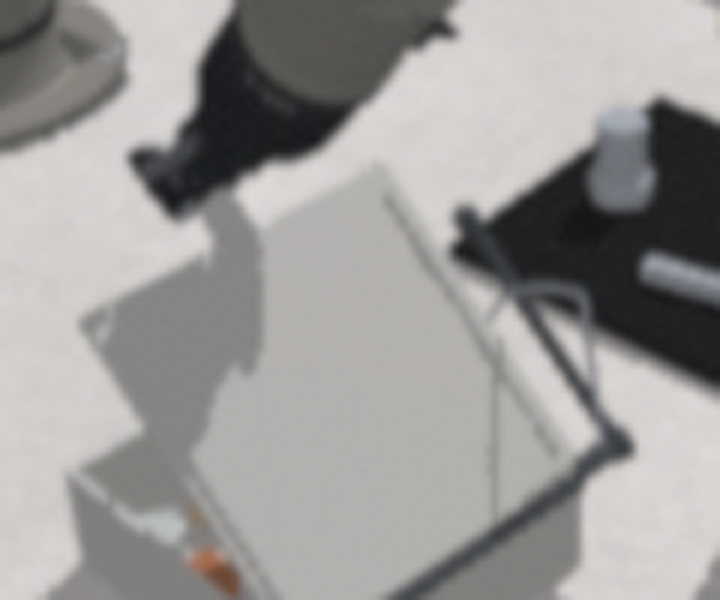

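The top view is mostly blocked by the arm. The scene view shows the lid raised, with its front corners at (375,165) and (80,318). The pointer ball is still at (466,214) and the pivot at (618,445). The anvil stands at (622,160).

```bash
python3 - <<'E'
from h import *
s=load("scene2");t=load("top0")
S=lambda x,y:(165+(x+.5)/6-.5,145+(y+.5)/6-.5);T=lambda x,y:(265+(x+.5)/5-.5,135+(y+.5)/5-.5)
for hx in(.682,.684,.686):
 h=np.array([hx,-.201,.074]);c=np.array([.9964,-.085,0]);yc=np.array([.085,.9964,0])
 def pl(f,uv,y):
    o,d=ray(f,*uv);k=(y-(o-h)@yc)/(d@yc);q=o+d*k-h;return np.array([-(q@c),q[2]])
 for n,uv,y,off in [("ball",S(466,214),.127,0),("cornL",S(377,164),.1,.004),("cornR",S(80,319),-.1,.004),("pivot",S(616,445),.127,0)]:
    q=pl(s,uv,y);r_=np.hypot(*q);print(hx,n,q.round(4),r_.round(4),"angle",(np.arctan2(q[1],q[0])-np.arcsin(off/r_)).round(4))
# bar angle by line fit: dark bar mask between ball and pivot
g=s["img"].max(2).astype(int)
P=[]
for y in np.arange(235,425,6):
    x=466+(y-214)*(616-466)/(445-214); u,v=S(x,y); vv=int(round(v)); xs=np.arange(int(u)-4,int(u)+6); w=np.clip(110-g[vv,xs],0,None)
    if w.sum()>0:P.append(pl(s,((w*xs).sum()/w.sum(),vv),.127))
P=np.array(P);vx,vy,*_=cv2.fitLine(P.astype(np.float32),cv2.DIST_HUBER,0,.001,.001).ravel();print("bar",np.arctan2(vy,vx)%np.pi,len(P))
# scene0 closed-lid sanity: lid side edge level?
E
```

```text
0.682 ball [0.1209 0.0908] 0.1512 angle 0.6441
0.682 cornL [0.1632 0.1173] 0.201 angle 0.6032
0.682 cornR [0.1597 0.1217] 0.2008 angle 0.6314
0.682 pivot [ 0.0034 -0.0073] 0.008 angle -1.1388
0.684 ball [0.1231 0.0906] 0.1529 angle 0.6346
0.684 cornL [0.1654 0.1171] 0.2027 angle 0.5963
0.684 cornR [0.162  0.1214] 0.2024 angle 0.6237
0.684 pivot [ 0.0055 -0.0075] 0.0093 angle -0.9369
0.686 ball [0.1253 0.0905] 0.1545 angle 0.6253
0.686 cornL [0.1676 0.1169] 0.2043 angle 0.5895
0.686 cornR [0.1643 0.1212] 0.2041 angle 0.616
0.686 pivot [ 0.0077 -0.0077] 0.0109 angle -0.7882
bar 0.72629625 31
```

```bash
python3 -m handwheel '[{"dp":[0.0002,0,-0.003],"delta_rot":[0,0.013,0]},{"dp":[0.0004,0,-0.0058],"delta_rot":[0,0.025,0]},{"dp":[0.0004,0,-0.0058],"delta_rot":[0,0.025,0]},{"dp":[0.0004,0,-0.0058],"delta_rot":[0,0.025,0]},{"dp":[0.0004,0,-0.0058],"delta_rot":[0,0.025,0]}]'
python3 - <<'E'
from h import *
for n in("top","scene"):
    f=vision.grab_frame(n);np.save(n+"3.npy",f,allow_pickle=True)
L=[("top3",(381,193)),("scene3",(178,197)),("scene3",(228,171)),("top0",(292,178)),("scene0",(243,181)),("scene0",(267,219))]
ps=[cv2.resize(load(n)["img"][v-12:v+12,u-12:u+12],None,fx=11,fy=11,interpolation=2) for n,(u,v) in L]
cv2.imwrite("pics/z.png",np.vstack([np.hstack(ps[:3]),np.hstack(ps[3:])]))
E
```

```text
clock: 16.7
tcp_pos: [0.4895, -0.1879, 0.2079]
orientation: [-0.109, -2.445, -0.038]
contact_force: [-2.1, -4.7, 0.4]
grip_width: 0.0187
gripper_force: 78.6
```

View pics/z.png

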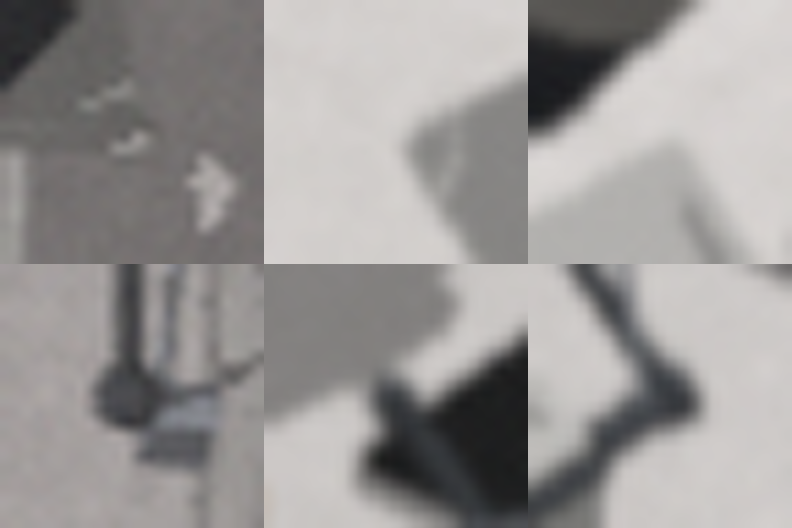

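The zoomed panels show the raised lid's front corners at (142,150) and (152,143) within their scene panels. The ball is at (130,131) in its top panel and (126,122) in its scene panel. I'll combine all the picks with the robot's own grasp positions in a small least-squares fit.

```bash
cat > fit.py <<'E'
from h import *
from scipy.optimize import least_squares
t=load("top0");s=load("scene0")
T=lambda x,y:np.array((265+(x+.5)/5-.5,135+(y+.5)/5-.5)); S=lambda x,y:np.array((165+(x+.5)/6-.5,170+(y+.5)/6-.5)); S2=lambda x,y:S(x,y)-[0,25]
Z=lambda u,v,x,y:np.array((u-12+(x+.5)/11-.5,v-12+(y+.5)/11-.5))
# case frame relative to hinge: (dist to front, y, z off midplane), angle key
C=[(t,T(160,402),(.2,.1,.004),0),(t,T(530,418),(.2,-.1,.004),0),(t,T(343,503),(.252,0,.006),0),
(s,S(72,315),(.2,-.1,.004),0),(s,S(148,192),(.252,-.01,0),0),
(t,Z(292,178,130,131),(.15,.127,0),'p'),(s,Z(243,181,126,122),(.15,.127,0),'p'),
(s,S2(377,164),(.2,.1,.004),'a'),(s,S2(80,319),(.2,-.1,.004),'a'),
(s,Z(228,171,152,143),(.2,.1,.004),'b'),(s,Z(178,197,142,150),(.2,-.1,.004),'b')]
A=[(t,T(347,262)),(s,S(297,190))]
def pt(x,q,a):
    r,y,z=q; dx=r*np.cos(a)-z*np.sin(a);dz=r*np.sin(a)+z*np.cos(a)
    c=np.array([np.cos(x[2]),np.sin(x[2]),0]);yc=np.array([-c[1],c[0],0])
    return np.array([x[0],x[1],.074])-c*dx+yc*y+np.array([0,0,dz])
def cam(f,w):
    g=dict(f);W=np.array(f["world_from_camera"]).copy();W[:3,:3]=R.from_rotvec(w[:3]).as_matrix()@W[:3,:3];W[:3,3]+=w[3:];g["world_from_camera"]=W;return g
def res(x,drop=()):
    ct,cs=cam(t,x[6:12]),cam(s,x[12:18]);ang={0:0,'p':x[3],'a':x[4],'b':x[5]};o=[]
    for f,uv,q,k in C: o+=list((proj(ct if f is t else cs,pt(x,q,ang[k]))-uv)/.5)
    for f,uv in A: o+=list((proj(ct if f is t else cs,[.554,-.179,.138])-uv)/.5)
    for a,g in ((0,(.4489,-.1839,.0724)),(x[4],(.4977,-.1876,.2175)),(x[5],(.4895+.019*np.sin(.695),-.1879,.2079+.019*np.cos(.695)))): o+=list((pt(x,(.234,0,0),a)-g)/np.array([.002,.002,.0015]))
    return np.r_[o,x[6:9]/.002,x[9:12]/.0025,x[12:15]/.002,x[15:18]/.0025]
r_=least_squares(res,np.r_[.683,-.203,-.085,.68,.66,.69,np.zeros(12)])
cov=np.linalg.inv(r_.jac.T@r_.jac);print(r_.x[:6].round(4),np.sqrt(np.diag(cov))[:6].round(4),"p-b",r_.x[3]-r_.x[5],np.sqrt(cov[3,3]+cov[5,5]-2*cov[3,5]))
print(r_.x[6:].round(4),"res",(r_.fun[:26]*.5).round(2),(r_.fun[26:35]).round(1))
E
python3 fit.py
```

```text
[ 0.6826 -0.2014 -0.0818  0.6777  0.6535  0.681 ] [0.0009 0.0013 0.0056 0.0118 0.0064 0.0064] p-b -0.003281864942506818 0.012904655289005515
[-0.0005 -0.0004  0.0004  0.0006  0.      0.0004 -0.0005  0.0007 -0.0005
  0.0011  0.0002  0.0018] res [ 0.82 -0.39  0.08  0.24  0.44  0.24 -1.11 -0.68 -0.85  1.33 -0.7  -0.08
  0.73  0.84  0.9  -0.49  0.31  0.43 -0.4  -0.78  0.27 -0.61 -0.59 -0.07
  0.18 -0.07] [ 0.3  0.8  1.1 -0.1  0.7 -0.8 -0.1  0.7 -0.8]
```

```bash
python3 -m handwheel '[{"dp":[0,0,0],"delta_rot":[0,0,0]},{"dp":[0,0,0],"delta_rot":[0,0,0]},{"dp":[0,0,0],"delta_rot":[0,0,0]},{"dp":[0,0,0],"delta_rot":[0,0,0]}]' && python3 -c "
from bench import r;print(r.hand_in())"
```

```text
clock: 17.3
tcp_pos: [0.4895, -0.1879, 0.2079]
orientation: [-0.109, -2.444, -0.038]
contact_force: [-2.6, -5.0, -0.1]
grip_width: 0.0186
gripper_force: 78.6
the job is handed in; nothing more can be done
None
```

The anvil is standing upright on the bare half of the board, and the gripper is holding the lid still by its tab at about 0.68 rad, matching the pointer to within my measurement error of about 0.013 rad (0.7°); I handed the job in at 17.3 s.

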